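# Load the puck magazine of the calibration bench

## Robot

A 7-joint arm with a two-finger parallel gripper is mounted at the origin on the work surface. World frame = base frame: x ahead of the robot, y to its left, z up, the work surface at z = 0. Lengths are in m, angles in rad, forces in N, time in s.
With the tool pointing down it reaches from about 0.35 to 0.9 m from the base axis. Payload 19.9 kg.
Tool frame: the origin (TCP) lies midway between the tips of the shut fingers; the grasp point (between the pads) lies 19 mm behind it; z points along the fingers, y is the line along which they close (so a half turn about z gives the same grasp; the last joint's range is limited). The gripper opens to 85 mm and grips with 20 to 120 N. Pads are 22 mm wide; open, the fingers measure 114 mm over their backs; the gripper's body (76 mm by 85 mm) begins 54 mm behind the grasp point. The pads swing forward as they close: fully open they stand 13 mm farther back than shut.
Start: joints at [-1.347, 0.417, -0.01, 1.614, 0.005, 1.111, -0.053], TCP at [0.164, 0.603, 0.231] pointing down, gripper open.
Joint ranges: [-2.81, 2.81], [-0.39, 2.02], [-1.27, 1.25], [0.06, 2.57], [-1.19, 4.33], [0.19, 2], [-2.82, 2.82]. Speed limits (rad/s): [1.89, 1.89, 2.39, 2.39, 3.01, 3.01, 3.01].

## Interface

Orientations are given as [roll, pitch, yaw] about the fixed x, y, z axes, in that order (R = Rz(yaw) Ry(pitch) Rx(roll)).
In Python, from plant import ctrl gives the robot as it stands.
- The arm moves only by the tool apply_moves, never from a script. Its argument "steps" is a list of rows, each a list of 2 entries, a list of its own where there are three numbers: the shift along the tool's x, y, z normalised to -1 to 1, where 1 is 0.04 m, then the turn, a rotation vector about the tool's x, y, z normalised to -1 to 1, where 1 is 45 degrees. In form: [[[x, y, z], [ax, ay, az]], ...]. A call has 1 to 20 rows; each row shifts and turns the commanded pose from where the row before left it, along the tool's axes as they then stand; what a row does not reach is not made up. A row lasts 1/10 s, in which the tool goes at most 50 mm and 8.59 degrees, less where a joint would pass 70% of its speed; a pose out of reach is approached as far as the arm can. A call with a number of a shift or a turn outside -1 to 1 is refused whole. A call with a gripper value outside its range is refused whole. "gripper" is the gripper's target within -1 to 1 (fully open at 1, half-way at 0, shut at -1), set as the call begins (left out, the last holds). The fingers move at their own pace and stop on an object; "newtons" is the grip in N (left out, the last holds). Time passes only in rows, so rows that do not move let the fingers close. It gives the time, the measured TCP pose, the force, the opening and the grip force at its end, in the units of the state.
- ctrl.sense(): the state, without advancing time (a new reading comes with each control period).
- ctrl.read_camera(name): name is "scene" or "top"; returns (picture, depth): 420x560x3 uint8, blue, green, red; 420x560 float32, m along the optical axis (not along the pixel's ray), 0 where there is no reading.
- ctrl.get_calibration(name): a dict with "vertical_fov" (degrees; the focal length in pixels is half the picture's height over the tangent of half this angle, whatever the lens; pixels are square), "cx", "cy" (the principal point, pixels), "R" (3x3) and "t" (3): a world point X has camera coordinates R X + t. Camera axes: x right, y down, z forward; pixel columns grow to the right and rows downward; lengths in m; the calibration is good to about 2 mm. A picture is of the moment at which its call begins. get_calibration takes no time and is no camera call.
- ctrl.job_done(): hands the job in; it is judged then, once.
The state is a dict: "t": time; "q": joint angles; "joint_vel": joint speeds; "joint_efforts": joint torques, N m; "ee_pos": TCP position; "tcp_rot": TCP orientation; "ft_force": force on the tool from outside, world axes, zero at the start; "moment": the same for the moment, N m; "gripper_width": finger opening in m; "gripper_force": force on a finger pad.
Only numpy, scipy, OpenCV 4.12 (cv2) and the standard library are available. Lean on these libraries where they do the work, as an engineer would, in place of code of your own. Each camera call takes 0.05 s, during which the arm holds its last target. There are 200 camera calls.

## Task

Fill the gravity chute magazine with the flat steel pucks: slide them along the black deck one at a time, without lifting them, into the channel and push each through the sprung gate until it tips over the edge, slides down and the gate flicks shut behind it. The chute takes two or three depending on a hidden stop, so feel after each one whether the column has come up to the top, and then stop. Leave the spare pucks flat on the deck out of the channel, do not force anything, and leave the accelerometer and the brass adapter standing where they are.

Things in the scene. Friction and masses are not known exactly. Their poses are not given: they have to be found in the camera images.
- magazine: The fixed magazine. Origin on the table; x along its channel, z up. A level black deck, its top 130 mm above the table, reaches from x = -285 to 0 mm and y = -150 to +150 mm. At x = 0 the deck ends and a chute of the channel's width falls to +x at 45 degrees, open for its first 64 mm and roofed below.
- edge (a point): Middle of the deck's +x edge, at the height of its top, where the chute begins; same axes as the magazine. A puck whose centre is pushed past this edge tips over it and slides down the chute by itself. The chute is empty at the start and holds two or three pucks edge to edge: a stop pin hidden under its roof may or may not be in place. A puck pushed at a full chute rides up or jams: do not.
- entry (a point): Middle of the channel's flared entry, on the deck's top, 126 mm before the edge. Channel walls: 14 mm high, 6 mm thick, 58 mm apart from x = -80 mm to the edge, flaring to 81 mm apart at the entry.
- gate_left (a joint): Sprung steel leaf of the channel's snap gate, +y side, 4 to 14 mm high over the deck. Hinged at x = -55 mm in the wall, 34 mm long, pointing to +x and inwards, tip at x = -22 mm, 8 mm inside the wall. 0 rad = shut; a passing puck pushes it out (to about 0.15); it flicks shut once the puck's centre is 15 mm past the tip. The two leaves resist a puck with 6 to 12 N.
- gate_right (a joint): The same leaf on the -y side; 40 mm are free between the tips.
- puck1: Plain steel puck, 50 mm diameter, 22 mm high, about 0.25 kg, flat on the deck straight before the channel's entry. Origin at the centre of its underside. When the chute is full the top puck's origin is at x = 24, z = 106 mm in the magazine's frame, its rear face meeting a finger at deck height 16 to 24 mm beyond the edge. The next puck down would be 50 mm farther along the slope.
- puck2: Same puck, to the +y side.
- puck3: Same puck, to the -y side.
- puck4: Same puck, in the second row (farther from the entry), a little to the +y side.
- accelerometer: Stainless accelerometer, 22 mm diameter, 40 mm high, standing on the deck near its +x, +y corner. Origin at the centre of its underside.
- adapter: Stepped brass adapter, 24 mm diameter, 24 mm high, standing on the deck near its +x, -y corner. Origin at the centre of its underside.
There are look-alikes about, which are no part of the job. Leave any green or red look-alike of the puck1 alone.

How it is judged:
By the outcome, as a careful person would: the job done as asked, in the order asked, and still so for the second after the job is handed in, with the robot touching nothing.
It also fails if it takes over 72 s, if anything falls off the work surface, if the arm or the gripper's body presses on something with over 40 N, if the wrist force passes 120 N, or if a joint passes its speed limit or range.

## Working session

There is one attempt and no reset: what is moved stays moved. The work goes in short steps, Python scripts to look and compute and a tool call to move; the robot and the scene stay as the last step left them, time stands still between calls to the robot, and variables do not carry over. Pictures are saved under pics/ and viewed, at most 10 in all, crops included, and the job is handed in when it is done.

Besides the shell and the picture viewer there is one more tool, called after "Emit:" as a command line: name --argument value ..., lists and objects as JSON in quotes. apply_moves: Moves the arm, as the interface text tells. Its arguments: {"type":"object","properties":{"steps":{"type":"array"},"gripper":{"type":"number"},"newtons":{"type":"number"}},"required":["steps"]}

```bash
mkdir -p pics; ls; python3 - <<'E'
from plant import ctrl
import cv2,numpy as np
s=ctrl.sense();print({k:np.round(v,3).tolist() for k,v in s.items()})
for n in("scene","top"):
    im,d=ctrl.read_camera(n);cv2.imwrite(f"pics/{n}0.png",im);np.save(f"pics/{n}0.npy",d)
    c=ctrl.get_calibration(n);print(n,c)
E
```

```text
pics
{'t': 0.0, 'q': [-1.347, 0.418, -0.01, 1.614, 0.005, 1.111, -0.053], 'joint_vel': [0.0, -0.001, 0.001, 0.001, -0.0, -0.0, -0.001], 'joint_efforts': [0.001, -86.444, 0.679, -43.487, 0.019, 0.008, 0.0], 'ee_pos': [0.164, 0.603, 0.231], 'tcp_rot': [-3.14, 0.0, 2.876], 'ft_force': [1.22, 1.021, -0.494], 'moment': [0.056, 0.025, -0.034], 'gripper_force': 0.0, 'gripper_width': 0.086}
scene {'vertical_fov': 55.628916811060705, 'cx': 278.3658069318924, 'cy': 210.12825836870164, 'R': array([[-0.89237423,  0.4511051 ,  0.01313095],
       [ 0.34791622,  0.70619575, -0.61663754],
       [-0.28744136, -0.54570298, -0.78713768]]), 't': array([ 0.44169281, -0.12953146,  0.88351614])}
top {'vertical_fov': 50.86156160621058, 'cx': 283.28458244017133, 'cy': 209.7325306930099, 'R': array([[ 0.02805279, -0.99960133, -0.00319806],
       [-0.98503742, -0.02709955, -0.17019664],
       [ 0.17004212,  0.0079247 , -0.98540493]]), 't': array([0.01615554, 0.54090029, 0.86127476])}
```

View pics/scene0.png

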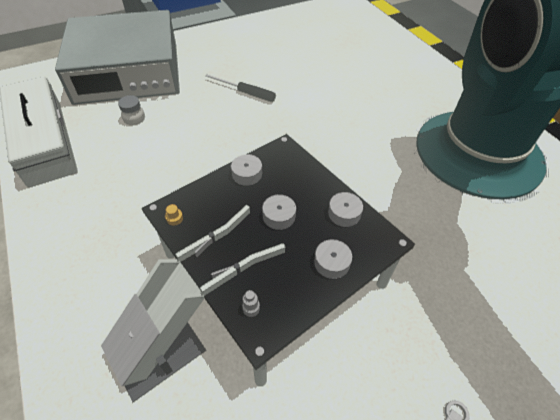

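View pics/top0.png

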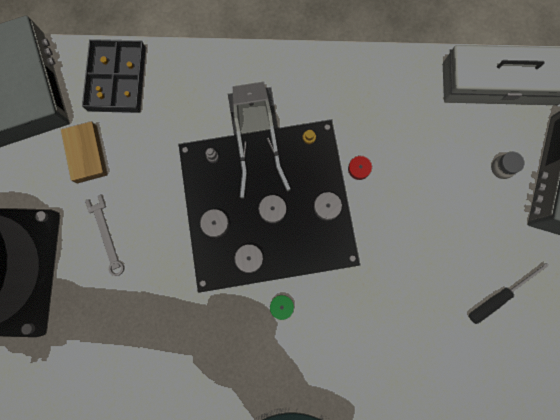

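The top view (chute pointing up in the image, towards +x) shows four steel pucks: p1 (272,209), p2 (213,223), p3 (328,206) and p4 (249,258). Things they could be mistaken for: green disc (282,307), red disc (360,167) and grey knob (508,165), all off the deck. The accelerometer is at (211,155) and the adapter at (309,137).

```bash
cat > h.py <<'E'
import cv2,numpy as np
from plant import ctrl
def ray(name,uv,z):
    c=ctrl.get_calibration(name);f=210/np.tan(np.radians(c["vertical_fov"]/2))
    R=np.array(c["R"]);t=np.array(c["t"]);o=-R.T@t
    d=R.T@np.array([(uv[0]-c["cx"])/f,(uv[1]-c["cy"])/f,1]);return (o+d*(z-o[2])/d[2])
def blobs(name,im,z,amin,amax,thr=75):
    g=cv2.cvtColor(im,cv2.COLOR_BGR2GRAY);hsv=cv2.cvtColor(im,cv2.COLOR_BGR2HSV)
    m=((g>thr)&(hsv[...,1]<70)).astype(np.uint8)
    out=[]
    for c in cv2.findContours(m,cv2.RETR_CCOMP,cv2.CHAIN_APPROX_NONE)[0]:
        a=cv2.contourArea(c)
        if amin<a<amax:
            (u,v),r=cv2.minEnclosingCircle(c)
            out.append((round(u),round(v),round(r,1),int(a),ray(name,(u,v),z)[:2].round(4).tolist()))
    return out
E
python3 - <<'E'
from h import *
np.set_printoptions(precision=4,suppress=True)
im=cv2.imread("pics/top0.png")
for b in blobs("top",im,.152,200,1500): print(b)
print("screws")
for b in blobs("top",im,.13,8,60): print(b)
im=cv2.imread("pics/scene0.png")
print("scene");
for b in blobs("scene",im,.152,300,1500): print(b)
for b in blobs("scene",im,.13,8,80): print(b)
cr=cv2.imread("pics/top0.png")[75:295,170:370];cv2.imwrite("pics/crop.png",cv2.resize(cr,None,fx=2.7,fy=2.7,interpolation=cv2.INTER_CUBIC))
E
```

```text
(248, 258, 13.9, 561, [0.4331, 0.0904])
(214, 223, 13.7, 537, [0.4951, 0.1552])
(272, 208, 13.5, 531, [0.5244, 0.0507])
(328, 205, 13.5, 531, [0.5322, -0.0499])
(281, 307, 13.4, 507, [0.35, 0.0295])
(491, 305, 25.8, 701, [0.3637, -0.336])
(360, 167, 13.1, 480, [0.6055, -0.1079])
(504, 167, 14.0, 270, [0.613, -0.3733])
(252, 115, 19.2, 235, [0.7013, 0.0943])
(520, 64, 24.2, 255, [0.8181, -0.4157])
screws
(202, 283, 2.7, 18, [0.3871, 0.1731])
(352, 258, 2.9, 17, [0.4397, -0.0977])
(248, 258, 2.6, 15, [0.4345, 0.0918])
(40, 216, 4.8, 53, [0.5025, 0.4825])
(214, 222, 2.5, 16, [0.4982, 0.1592])
(537, 210, 3.6, 25, [0.5383, -0.4411])
(558, 207, 12.0, 45, [0.545, -0.4805])
(540, 198, 3.5, 24, [0.5603, -0.4473])
(272, 208, 2.2, 14, [0.5285, 0.0516])
(328, 205, 2.6, 15, [0.537, -0.0519])
(542, 186, 3.4, 23, [0.5839, -0.4536])
(544, 175, 3.2, 22, [0.6061, -0.4597])
(210, 153, 5.1, 51, [0.6318, 0.1732])
(185, 149, 2.5, 13, [0.6381, 0.2221])
(327, 127, 2.6, 15, [0.6904, -0.0491])
(514, 94, 6.6, 24, [0.7669, -0.4133])
(45, 42, 2.7, 8, [0.8537, 0.516])
(112, 270, 3.5, 13, [0.4067, 0.3404])
(123, 2
[... 179 characters left out ...]
4984, 0.162])
(279, 211, 18.1, 926, [0.5264, 0.0588])
(517, 34, 41.0, 345, [-0.1894, -0.1569])
(174, 350, 31.4, 684, [0.7249, 0.1856])
(96, 82, 27.8, 955, [0.7007, -0.3781])
(259, 351, 5.0, 65, [0.6349, 0.2228])
(402, 242, 4.0, 40, [0.3838, 0.1738])
(479, 190, 2.7, 13, [0.2098, 0.1485])
(488, 13, 14.1, 11, [-0.245, -0.2909])
(132, 384, 8.2, 60, [0.7803, 0.1921])
(27, 166, 14.4, 65, [0.85, -0.2241])
(48, 160, 7.6, 31, [0.818, -0.224])
(430, 160, 2.5, 10, [0.236, 0.0579])
(66, 154, 2.5, 9, [0.7873, -0.2251])
(126, 110, 5.7, 42, [0.6685, -0.3023])
(138, 105, 3.0, 11, [0.6439, -0.3056])
(94, 67, 4.0, 15, [0.6938, -0.4723])
(106, 66, 5.5, 22, [0.6699, -0.4629])
(115, 66, 3.0, 11, [0.653, -0.459])
```

View pics/crop.png

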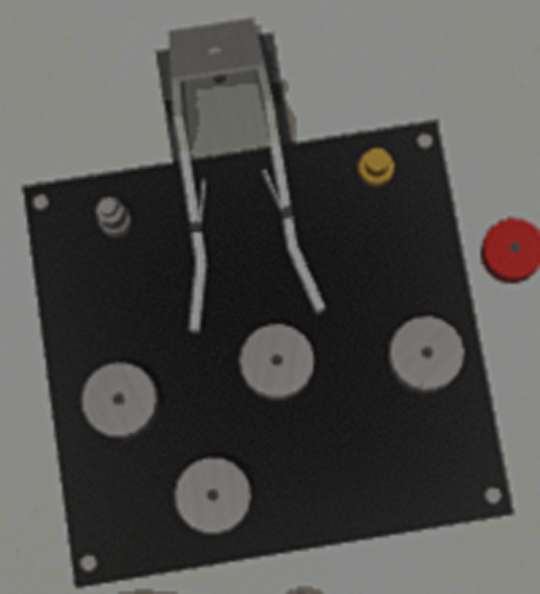

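Magazine frame from the deck screws: yaw 0.192, edge at about (0.6787, 0.0893). In that frame the pucks are p1 (-159,-8), p2 (-168,100), p3 (-170,-109) and p4 (-241,48) mm. The crop confirms the steel pucks and the green and red look-alikes off the deck. I'll turn the tool square to the channel and travel there.

Emit:
apply_moves --steps '[[[0, 0, 0], [0, 0, -0.146]], [[0, 0, 0], [0, 0, -0.146]], [[0, 0, 0], [0, 0, -0.146]], [[0, 0, 0], [0, 0, -0.146]], [[-0.345, -0.85, 0], [0, 0, 0]], [[-0.345, -0.85, 0], [0, 0, 0]], [[-0.345, -0.85, 0], [0, 0, 0]], [[-0.345, -0.85, 0], [0, 0, 0]], [[-0.345, -0.85, 0], [0, 0, 0]], [[-0.345, -0.85, 0], [0, 0, 0]], [[-0.345, -0.85, 0], [0, 0, 0]], [[-0.345, -0.85, 0], [0, 0, 0]], [[-0.345, -0.85, 0], [0, 0, 0]], [[-0.345, -0.85, 0], [0, 0, 0]], [[-0.345, -0.85, 0], [0, 0, 0]], [[-0.345, -0.85, 0], [0, 0, 0]], [[-0.345, -0.85, 0], [0, 0, 0]], [[-0.345, -0.85, 0], [0, 0, 0]], [[-0.345, -0.85, 0], [0, 0, 0]], [[-0.345, -0.85, 0], [0, 0, 0]]]' --gripper 1 --newtons 20

```text
t: 2.1
ee_pos: [0.4856, 0.11, 0.2312]
tcp_rot: [-3.141, -0.0, -2.949]
ft_force: [1.2, 0.4, -0.5]
gripper_width: 0.0852
gripper_force: 0.0
```

```bash
cat >> h.py <<'E'
Y=.192;E0=np.array([.6787,.0893]);M=np.array([[np.cos(Y),np.sin(Y)],[-np.sin(Y),np.cos(Y)]])
def mag(p): return (M@(np.array(p[:2])-E0)*1000).round(1)
def st():
    s=ctrl.sense();f=s["ft_force"]
    print("t",round(s["t"],2),"mag",mag(s["ee_pos"]),"z",round(s["ee_pos"][2],4),"yaw err deg",np.degrees((s["tcp_rot"][2]-Y-np.pi+np.pi)%(2*np.pi)-np.pi).round(2),"rp",np.round(s["tcp_rot"][:2],3),
     "F mag",(M@f[:2]).round(1),round(f[2],1),"w",round(s["gripper_width"],4),"gf",round(s["gripper_force"],1))
E
cat > s.py <<'E'
from h import *
st()
E
cat > look.py <<'E'
from h import *
st()
im,_=ctrl.read_camera("top")
for b in blobs("top",im,.152,350,800):
    p=mag(b[4])
    if -300<p[0]<60 and abs(p[1])<160: print(b[:4],p)
import sys
if len(sys.argv)>1: cv2.imwrite(f"pics/{sys.argv[1]}.png",cv2.resize(im[60:320,150:400],None,fx=2,fy=2))
E
python3 s.py; python3 -c "
from h import *
print(ctrl.sense()['q'])"
```

```text
t 2.1 mag [-185.6   57.2] z 0.2312 yaw err deg 0.06 rp [-3.141 -0.   ] F mag [1.2 0.2] -0.5 w 0.0852 gf 0.0
[-0.52210719  0.19169494  0.26856242  1.93128239 -0.05901741  1.02623315
  1.53613599]
```

Emit:
apply_moves --steps '[[[-0.333, -0.815, 0], [0, 0, 0]], [[-0.333, -0.815, 0], [0, 0, 0]], [[0, 0, 0.5], [0, 0, 0]], [[0, 0, 0.5], [0, 0, 0]], [[0, 0, 0.5], [0, 0, 0]], [[0, 0, 0.4], [0, 0, 0]], [[0, 0, 0.3], [0, 0, 0]], [[0, 0, 0.175], [0, 0, 0]]]'

```text
t: 2.9
ee_pos: [0.5234, 0.0525, 0.1353]
tcp_rot: [-3.141, -0.001, -2.949]
ft_force: [0.0, -0.3, 0.9]
gripper_width: 0.0854
gripper_force: 0.0
```

```bash
python3 look.py a1
```

```text
t 2.9 mag [-159.4   -6.5] z 0.1353 yaw err deg 0.05 rp [-3.141e+00 -1.000e-03] F mag [-0.  -0.3] 0.9 w 0.0854 gf 0.0
(328, 205, 13.7, 449) [-170.3 -108.8]
```

View pics/a1.png

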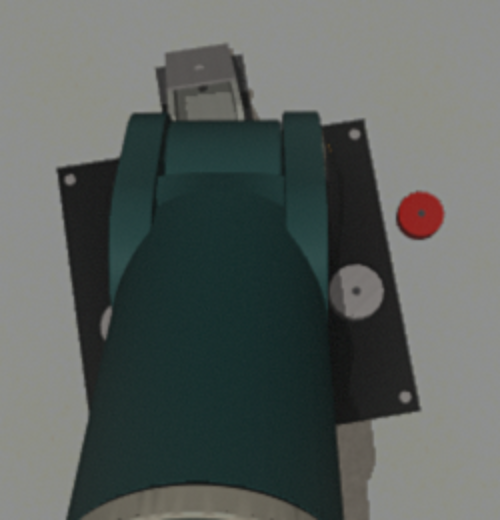

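The arm hides the work from above; the chute mouth is at about (205,100) in the crop. I'll rely on the scene camera from here and close on puck 1.

Emit:
apply_moves --steps '[[[0, 0, 0], [0, 0, 0]], [[0, 0, 0], [0, 0, 0]], [[0, 0, 0], [0, 0, 0]], [[0, 0, 0], [0, 0, 0]], [[0, 0, 0], [0, 0, 0]], [[0, 0, 0], [0, 0, 0]]]' --gripper -0.3 --newtons 20

```text
t: 3.55
ee_pos: [0.5243, 0.0525, 0.1372]
tcp_rot: [-3.142, 0.001, -2.949]
ft_force: [-1.8, -1.6, 5.5]
gripper_width: 0.0493
gripper_force: 19.9
```

```bash
python3 - <<'E'
from h import *
st()
im,_=ctrl.read_camera("scene");cv2.imwrite("pics/b1.png",cv2.resize(im[110:390,90:430],None,fx=2,fy=2))
E
```

```text
t 3.55 mag [-158.6   -6.6] z 0.1372 yaw err deg 0.05 rp [-3.142e+00  1.000e-03] F mag [-2.1 -1.2] 5.5 w 0.0493 gf 19.9
```

View pics/b1.png

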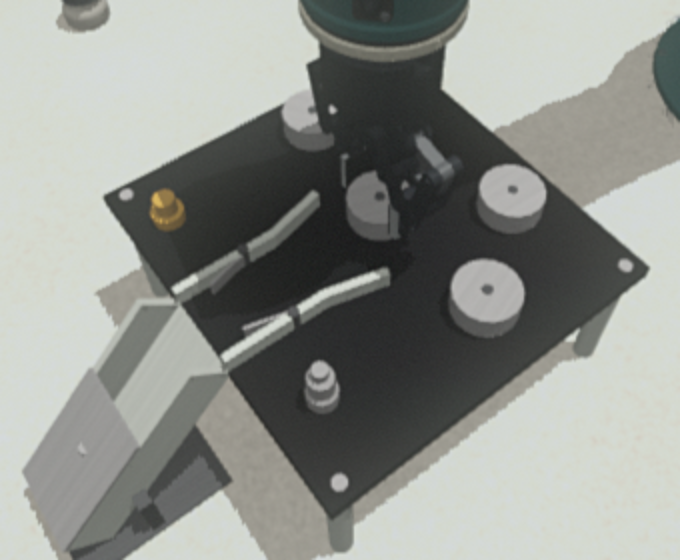

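Emit:
apply_moves --steps '[[[-0.14, 0.055, 0], [0, 0, 0]], [[-0.14, 0.055, 0], [0, 0, 0]], [[-0.14, 0.055, 0], [0, 0, 0]], [[0, 0, 0], [0, 0, 0]]]'

```text
t: 4.0
ee_pos: [0.5397, 0.0622, 0.1372]
tcp_rot: [-3.141, 0.001, -2.949]
ft_force: [0.6, 0.3, 5.9]
gripper_width: 0.049
gripper_force: 19.9
```

Emit:
apply_moves --steps '[[[0, 0, 0], [0, 0, 0]], [[0, 0, 0], [0, 0, 0]], [[0, 0, 0], [0, 0, 0]], [[0, 0, 0], [0, 0, 0]], [[0.3, 0, 0], [0, 0, 0]], [[0.5, 0, 0], [0, 0, 0]], [[0.375, 0, 0], [0, 0, 0]]]' --gripper 0.8

```text
t: 4.7
ee_pos: [0.4912, 0.0529, 0.1361]
tcp_rot: [-3.142, -0.001, -2.949]
ft_force: [0.0, -0.2, 0.4]
gripper_width: 0.0767
gripper_force: 0.0
```

Emit:
apply_moves --steps '[[[0, 0, 0], [0, 0, 0]], [[0, 0, 0], [0, 0, 0]], [[0, 0, 0], [0, 0, 0]], [[0, 0, 0], [0, 0, 0]], [[0, 0, 0], [0, 0, 0]], [[0, 0, 0], [0, 0, 0]], [[0, 0, 0], [0, 0, 0]], [[0, 0, 0], [0, 0, 0]]]' --gripper -1

```text
t: 5.5
ee_pos: [0.4929, 0.0532, 0.1363]
tcp_rot: [-3.141, -0.0, -2.949]
ft_force: [-0.6, -0.5, 0.7]
gripper_width: -0.0002
gripper_force: 0.0
```

```bash
python3 - <<'E'
from h import *
st()
im,_=ctrl.read_camera("scene");cv2.imwrite("pics/b2.png",cv2.resize(im[110:390,90:430],None,fx=2,fy=2))
E
```

```text
t 5.5 mag [-1.892e+02  1.000e-01] z 0.1363 yaw err deg 0.05 rp [-3.141 -0.   ] F mag [-0.7 -0.4] 0.7 w -0.0002 gf 0.0
```

View pics/b2.png

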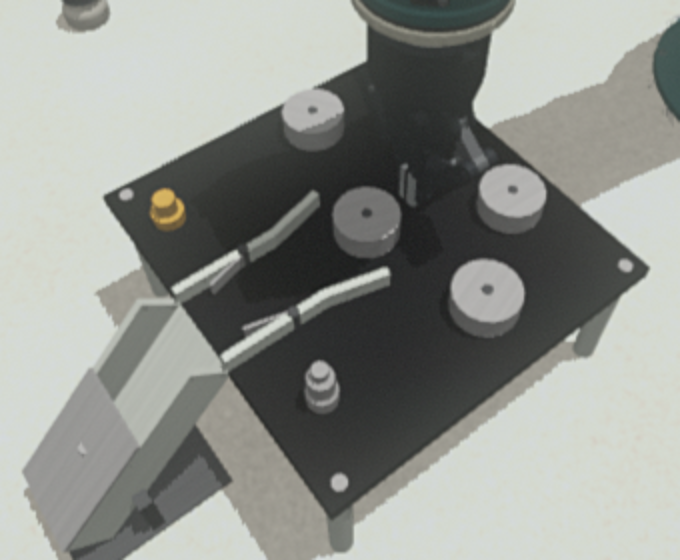

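Puck 1 is at crop (366,213) just before the entry, with the shut fingers behind it at (408,185). I'll push it in.

Emit:
apply_moves --steps '[[[-0.2, 0, 0.02], [0, 0, 0]], [[-0.2, 0, 0], [0, 0, 0]], [[-0.2, 0, 0], [0, 0, 0]], [[-0.2, 0, 0], [0, 0, 0]], [[-0.2, 0, 0], [0, 0, 0]], [[-0.2, 0, 0], [0, 0, 0]], [[-0.2, 0, 0], [0, 0, 0]], [[-0.2, 0, 0], [0, 0, 0]], [[-0.2, 0, 0], [0, 0, 0]], [[-0.2, 0, 0], [0, 0, 0]], [[-0.2, 0, 0], [0, 0, 0]], [[-0.2, 0, 0], [0, 0, 0]]]'

```text
t: 6.75
ee_pos: [0.5878, 0.0717, 0.1355]
tcp_rot: [-3.141, 0.0, -2.949]
ft_force: [-2.3, -0.7, 1.0]
gripper_width: 0.0
gripper_force: 1.0
```

```bash
python3 s.py
```

```text
t 6.75 mag [-92.6   0.1] z 0.1355 yaw err deg 0.05 rp [-3.141  0.   ] F mag [-2.4 -0.3] 1.0 w 0.0 gf 1.0
```

Emit:
apply_moves --steps '[[[-0.125, 0, 0], [0, 0, 0]], [[-0.125, 0, 0], [0, 0, 0]], [[-0.125, 0, 0], [0, 0, 0]], [[-0.125, 0, 0], [0, 0, 0]], [[-0.125, 0, 0], [0, 0, 0]]]'

```text
t: 7.25
ee_pos: [0.6108, 0.0762, 0.1354]
tcp_rot: [3.141, -0.003, -2.949]
ft_force: [-11.9, -3.0, 7.8]
gripper_width: -0.0002
gripper_force: 6.3
```

Emit:
apply_moves --steps '[[[-0.125, 0, 0], [0, 0, 0]], [[-0.125, 0, 0], [0, 0, 0]], [[-0.125, 0, 0], [0, 0, 0]], [[-0.125, 0, 0], [0, 0, 0]]]'

```text
t: 7.65
ee_pos: [0.6313, 0.0803, 0.1355]
tcp_rot: [-3.142, -0.001, -2.949]
ft_force: [-3.3, -1.1, 1.7]
gripper_width: -0.0002
gripper_force: 1.6
```

```bash
python3 s.py
```

```text
t 7.65 mag [-48.3   0.2] z 0.1355 yaw err deg 0.05 rp [-3.142e+00 -1.000e-03] F mag [-3.5 -0.5] 1.7 w -0.0002 gf 1.6
```

Emit:
apply_moves --steps '[[[-0.125, 0, 0], [0, 0, 0]], [[-0.125, 0, 0], [0, 0, 0]], [[-0.125, 0, 0], [0, 0, 0]], [[-0.125, 0, 0], [0, 0, 0]]]'

```text
t: 8.05
ee_pos: [0.6514, 0.0842, 0.1356]
tcp_rot: [-3.142, 0.0, -2.949]
ft_force: [-2.2, 0.5, 2.1]
gripper_width: -0.0001
gripper_force: 1.1
```

Emit:
apply_moves --steps '[[[0, 0, 0], [0, 0, 0]], [[0, 0, 0], [0, 0, 0]]]'

```text
t: 8.25
ee_pos: [0.6511, 0.0841, 0.1354]
tcp_rot: [-3.141, 0.0, -2.949]
ft_force: [-0.1, 0.3, 0.1]
gripper_width: 0.0001
gripper_force: 0.0
```

```bash
python3 - <<'E'
from h import *
st()
im,_=ctrl.read_camera("scene");cv2.imwrite("pics/b3.png",cv2.resize(im[180:400,90:330],None,fx=2.5,fy=2.5))
E
```

```text
t 8.25 mag [-28.1   0.2] z 0.1354 yaw err deg 0.05 rp [-3.141  0.   ] F mag [-0.   0.3] 0.1 w 0.0001 gf 0.0
```

View pics/b3.png

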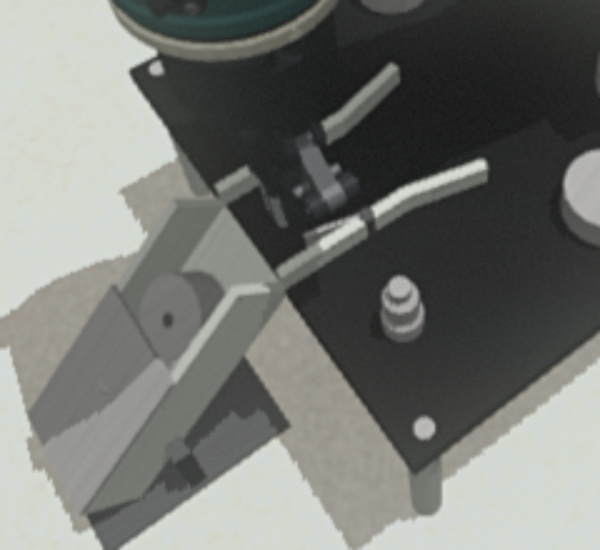

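Puck 1 has gone over the edge and is on the chute at crop (168,320), apparently still sliding. Now I'll feel gently beyond the edge.

Emit:
apply_moves --steps '[[[-0.12, 0, 0], [0, 0, 0]], [[-0.12, 0, 0], [0, 0, 0]], [[-0.12, 0, 0], [0, 0, 0]], [[-0.12, 0, 0], [0, 0, 0]], [[-0.12, 0, 0], [0, 0, 0]], [[-0.12, 0, 0], [0, 0, 0]], [[-0.12, 0, 0], [0, 0, 0]], [[-0.12, 0, 0], [0, 0, 0]], [[-0.12, 0, 0], [0, 0, 0]]]'

```text
t: 9.2
ee_pos: [0.6937, 0.0925, 0.1355]
tcp_rot: [-3.141, 0.0, -2.949]
ft_force: [-0.5, 0.2, 0.6]
gripper_width: -0.0
gripper_force: 0.0
```

```bash
python3 - <<'E'
from h import *
st()
im,_=ctrl.read_camera("scene");cv2.imwrite("pics/b4.png",cv2.resize(im[180:400,90:330],None,fx=2.5,fy=2.5))
E
```

```text
t 9.2 mag [15.3  0.2] z 0.1355 yaw err deg 0.05 rp [-3.141  0.   ] F mag [-0.4  0.2] 0.6 w -0.0 gf 0.0
```

View pics/b4.png

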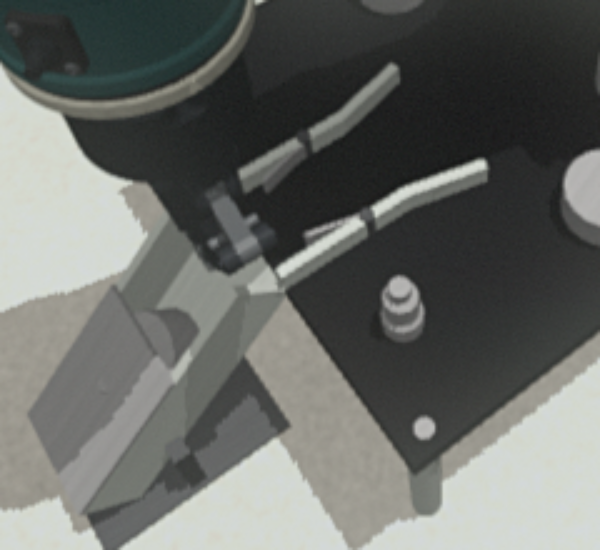

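The feel met nothing up to 26 mm beyond the edge (force < 1 N), so the chute isn't full. Puck 1 is now mostly under the roof at crop (170,330) and the leaves are shut. On to puck 2.

Emit:
apply_moves --steps '[[[0, 0, -0.5], [0, 0, 0]], [[0, 0, -0.5], [0, 0, 0]], [[0, 0, -0.5], [0, 0, 0]], [[0.763, 0.417, 0], [0, 0, 0]], [[0.763, 0.417, 0], [0, 0, 0]], [[0.763, 0.417, 0], [0, 0, 0]], [[0.763, 0.417, 0], [0, 0, 0]], [[0.763, 0.417, 0], [0, 0, 0]], [[0.763, 0.417, 0], [0, 0, 0]], [[0, 0, 0], [0, 0, 0]]]' --gripper 1

```text
t: 10.25
ee_pos: [0.4912, 0.1572, 0.1957]
tcp_rot: [3.14, -0.001, -2.946]
ft_force: [1.5, -0.1, 0.4]
gripper_width: 0.0855
gripper_force: 0.0
```

```bash
python3 - <<'E'
from h import *
st()
im,_=ctrl.read_camera("scene")
for b in blobs("scene",im,.152,300,1800,90): print(b[:4],mag(b[4]))
E
```

```text
t 10.25 mag [-171.1  102.4] z 0.1957 yaw err deg 0.23 rp [ 3.14e+00 -1.00e-03] F mag [ 1.5 -0.4] 0.4 w 0.0855 gf 0.0
(262, 258, 24.9, 374) [-89.9  48.1]
(333, 259, 19.7, 914) [-163.5  106.6]
(444, 36, 36.0, 545) [-758.8 -171.3]
(172, 352, 33.8, 791) [66.1 87. ]
(256, 92, 20.0, 362) [-296.1 -253.6]
(96, 83, 27.9, 992) [ -66.9 -461.5]
(114, 68, 59.0, 572) [-114.8 -487.2]
```

Aligned within tolerance. Descend, then grip.

Emit:
apply_moves --steps '[[[-0.08, -0.05, 0.5], [0, 0, 0]], [[0, 0, 0.5], [0, 0, 0]], [[0, 0, 0.35], [0, 0, 0]], [[0, 0, 0.15], [0, 0, 0]], [[0, 0, 0], [0, 0, 0]]]'

```text
t: 10.8
ee_pos: [0.4981, 0.1538, 0.135]
tcp_rot: [-3.141, -0.001, -2.949]
ft_force: [0.1, 0.2, 1.7]
gripper_width: 0.085
gripper_force: 0.0
```

Emit:
apply_moves --steps '[[[0, 0, 0], [0, 0, 0]], [[0, 0, 0], [0, 0, 0]], [[0, 0, 0], [0, 0, 0]], [[0, 0, 0], [0, 0, 0]], [[0, 0, 0], [0, 0, 0]], [[0, 0, 0], [0, 0, 0]]]' --gripper -0.3

```text
t: 11.4
ee_pos: [0.4984, 0.1545, 0.1364]
tcp_rot: [3.141, 0.001, -2.949]
ft_force: [-0.5, 0.4, 5.9]
gripper_width: 0.0495
gripper_force: 19.7
```

```bash
python3 s.py
```

```text
t 11.4 mag [-164.6   98.4] z 0.1364 yaw err deg 0.06 rp [3.141e+00 1.000e-03] F mag [-0.4  0.5] 5.9 w 0.0495 gf 19.7
```

Emit:
apply_moves --steps '[[[-0.07, -0.308, 0], [0, 0, 0]], [[-0.07, -0.308, 0], [0, 0, 0]], [[-0.07, -0.308, 0], [0, 0, 0]], [[-0.07, -0.308, 0], [0, 0, 0]], [[-0.07, -0.308, 0], [0, 0, 0]], [[-0.07, -0.308, 0], [0, 0, 0]], [[-0.07, -0.308, 0], [0, 0, 0]], [[-0.07, -0.308, 0], [0, 0, 0]], [[0, 0, 0], [0, 0, 0]]]'

```text
t: 12.3
ee_pos: [0.5399, 0.0604, 0.1364]
tcp_rot: [-3.141, 0.002, -2.95]
ft_force: [2.1, -6.0, 7.2]
gripper_width: 0.0491
gripper_force: 21.4
```

```bash
python3 s.py
```

```text
t 12.3 mag [-141.8   -1.9] z 0.1364 yaw err deg -0.04 rp [-3.141e+00  2.000e-03] F mag [ 0.9 -6.3] 7.2 w 0.0491 gf 21.4
```

Emit:
apply_moves --steps '[[[0, 0, 0], [0, 0, 0]], [[0, 0, 0], [0, 0, 0]], [[0, 0, 0], [0, 0, 0]], [[0, 0, 0], [0, 0, 0]], [[0.3, 0, 0], [0, 0, 0]], [[0.5, 0, 0], [0, 0, 0]], [[0.375, 0, 0], [0, 0, 0]]]' --gripper 0.8

```text
t: 13.0
ee_pos: [0.4909, 0.0524, 0.1352]
tcp_rot: [-3.142, -0.001, -2.949]
ft_force: [0.5, 0.7, 0.4]
gripper_width: 0.0771
gripper_force: 0.0
```

Emit:
apply_moves --steps '[[[0, 0, 0], [0, 0, 0]], [[0, 0, 0], [0, 0, 0]], [[0, 0, 0], [0, 0, 0]], [[0, 0, 0], [0, 0, 0]], [[0, 0, 0], [0, 0, 0]], [[0, 0, 0], [0, 0, 0]], [[0, 0, 0], [0, 0, 0]], [[0, 0, 0], [0, 0, 0]]]' --gripper -1

```text
t: 13.8
ee_pos: [0.4927, 0.0527, 0.1355]
tcp_rot: [-3.141, -0.0, -2.949]
ft_force: [0.2, 1.3, 0.4]
gripper_width: -0.0001
gripper_force: 0.0
```

```bash
python3 - <<'E'
from h import *
st()
im,_=ctrl.read_camera("scene");cv2.imwrite("pics/b5.png",cv2.resize(im[110:390,90:430],None,fx=2,fy=2))
for n in ("b4","b5"): print(n)
E
```

```text
t 13.8 mag [-189.6   -0.4] z 0.1355 yaw err deg 0.05 rp [-3.141 -0.   ] F mag [0.4 1.3] 0.4 w -0.0001 gf 0.0
b4
b5
```

View pics/b5.png

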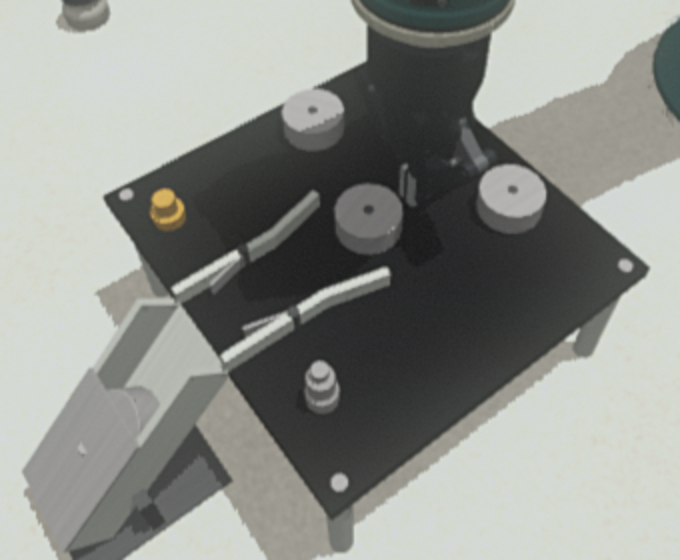

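Puck 2 is before the entry at crop (368,215). Puck 1 rests in the chute with a crescent still visible at (145,405), which suggests the stop pin is in place. I'll push puck 2, then feel carefully.

Emit:
apply_moves --steps '[[[-0.2, 0, 0], [0, 0, 0]], [[-0.2, 0, 0], [0, 0, 0]], [[-0.2, 0, 0], [0, 0, 0]], [[-0.2, 0, 0], [0, 0, 0]], [[-0.2, 0, 0], [0, 0, 0]], [[-0.2, 0, 0], [0, 0, 0]], [[-0.2, 0, 0], [0, 0, 0]], [[-0.2, 0, 0], [0, 0, 0]], [[-0.2, 0, 0], [0, 0, 0]], [[-0.2, 0, 0], [0, 0, 0]], [[-0.2, 0, 0], [0, 0, 0]], [[-0.2, 0, 0], [0, 0, 0]]]'

```text
t: 15.05
ee_pos: [0.5876, 0.0713, 0.1355]
tcp_rot: [-3.141, 0.0, -2.949]
ft_force: [-2.3, -0.2, 2.0]
gripper_width: 0.0001
gripper_force: 1.4
```

Emit:
apply_moves --steps '[[[-0.125, 0, 0], [0, 0, 0]], [[-0.125, 0, 0], [0, 0, 0]], [[-0.125, 0, 0], [0, 0, 0]], [[-0.125, 0, 0], [0, 0, 0]], [[-0.125, 0, 0], [0, 0, 0]]]'

```text
t: 15.55
ee_pos: [0.6105, 0.076, 0.1354]
tcp_rot: [3.141, -0.003, -2.949]
ft_force: [-12.4, -1.4, 9.8]
gripper_width: -0.0002
gripper_force: 6.9
```

Emit:
apply_moves --steps '[[[-0.125, 0, 0], [0, 0, 0]], [[-0.125, 0, 0], [0, 0, 0]], [[-0.125, 0, 0], [0, 0, 0]], [[-0.125, 0, 0], [0, 0, 0]]]'

```text
t: 15.95
ee_pos: [0.631, 0.0798, 0.1354]
tcp_rot: [3.142, -0.001, -2.949]
ft_force: [-3.5, -0.6, 2.8]
gripper_width: -0.0003
gripper_force: 1.9
```

```bash
python3 s.py
```

```text
t 15.95 mag [-48.6  -0.2] z 0.1354 yaw err deg 0.05 rp [ 3.142e+00 -1.000e-03] F mag [-3.6  0.1] 2.8 w -0.0003 gf 1.9
```

Emit:
apply_moves --steps '[[[-0.125, 0, 0], [0, 0, 0]], [[-0.125, 0, 0], [0, 0, 0]], [[-0.125, 0, 0], [0, 0, 0]], [[-0.125, 0, 0], [0, 0, 0]], [[0, 0, 0], [0, 0, 0]], [[0, 0, 0], [0, 0, 0]], [[0, 0, 0], [0, 0, 0]], [[0, 0, 0], [0, 0, 0]], [[0, 0, 0], [0, 0, 0]], [[0, 0, 0], [0, 0, 0]]]'

```text
t: 16.95
ee_pos: [0.6507, 0.0836, 0.1356]
tcp_rot: [-3.142, 0.0, -2.949]
ft_force: [0.1, -0.3, -0.8]
gripper_width: -0.0001
gripper_force: 0.0
```

```bash
python3 - <<'E'
from h import *
st()
im,_=ctrl.read_camera("scene");cv2.imwrite("pics/b6.png",cv2.resize(im[180:400,90:330],None,fx=2.5,fy=2.5))
E
```

```text
t 16.95 mag [-28.6  -0.3] z 0.1356 yaw err deg 0.05 rp [-3.142  0.   ] F mag [ 0.  -0.3] -0.8 w -0.0001 gf 0.0
```

View pics/b6.png

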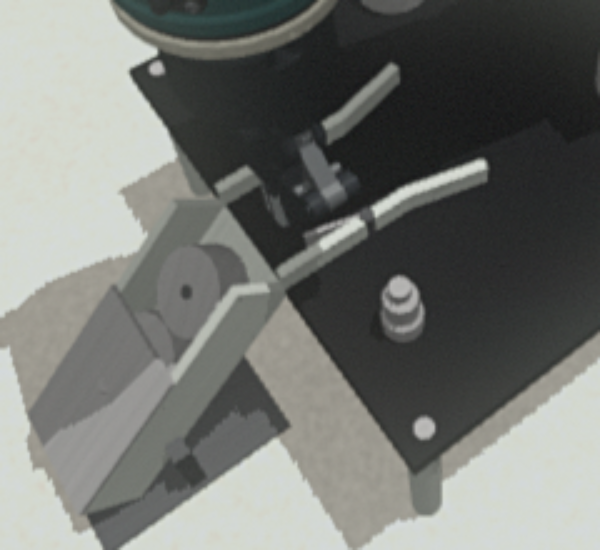

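Puck 2 (186,290) sits at the top of the chute, touching puck 1 (150,335). I'll confirm by feel, with small steps near 16–24 mm.

Emit:
apply_moves --steps '[[[-0.125, 0, 0], [0, 0, 0]], [[-0.125, 0, 0], [0, 0, 0]], [[-0.125, 0, 0], [0, 0, 0]], [[-0.125, 0, 0], [0, 0, 0]], [[-0.125, 0, 0], [0, 0, 0]], [[-0.1, 0, 0], [0, 0, 0]], [[0, 0, 0], [0, 0, 0]]]'

```text
t: 17.7
ee_pos: [0.6796, 0.0892, 0.1354]
tcp_rot: [-3.141, 0.0, -2.949]
ft_force: [0.2, 0.7, 0.2]
gripper_width: -0.0001
gripper_force: 0.0
```

Emit:
apply_moves --steps '[[[-0.05, 0, 0], [0, 0, 0]], [[-0.05, 0, 0], [0, 0, 0]]]'

```text
t: 17.9
ee_pos: [0.6831, 0.0899, 0.1356]
tcp_rot: [-3.142, -0.0, -2.949]
ft_force: [0.2, 0.4, 0.3]
gripper_width: -0.0002
gripper_force: 0.0
```

```bash
python3 s.py
```

```text
t 17.9 mag [ 4.4 -0.3] z 0.1356 yaw err deg 0.05 rp [-3.142 -0.   ] F mag [0.3 0.3] 0.3 w -0.0002 gf 0.0
```

Emit:
apply_moves --steps '[[[-0.05, 0, 0], [0, 0, 0]], [[0, 0, 0], [0, 0, 0]]]'

```text
t: 18.1
ee_pos: [0.6852, 0.0903, 0.1355]
tcp_rot: [-3.141, 0.0, -2.949]
ft_force: [-0.1, -1.1, 0.7]
gripper_width: -0.0001
gripper_force: 0.0
```

Emit:
apply_moves --steps '[[[-0.05, 0, 0], [0, 0, 0]], [[0, 0, 0], [0, 0, 0]]]'

```text
t: 18.3
ee_pos: [0.6871, 0.0907, 0.1355]
tcp_rot: [-3.141, 0.0, -2.949]
ft_force: [0.3, -0.1, 0.1]
gripper_width: 0.0
gripper_force: 0.0
```

```bash
python3 s.py
```

```text
t 18.3 mag [ 8.6 -0.2] z 0.1355 yaw err deg 0.05 rp [-3.141  0.   ] F mag [ 0.2 -0.1] 0.1 w 0.0 gf 0.0
```

Emit:
apply_moves --steps '[[[-0.04, 0, 0], [0, 0, 0]], [[0, 0, 0], [0, 0, 0]]]'

```text
t: 18.5
ee_pos: [0.6887, 0.091, 0.1355]
tcp_rot: [-3.142, 0.0, -2.949]
ft_force: [-0.7, -0.5, -0.2]
gripper_width: 0.0002
gripper_force: 0.0
```

Emit:
apply_moves --steps '[[[-0.04, 0, 0], [0, 0, 0]], [[0, 0, 0], [0, 0, 0]]]'

```text
t: 18.7
ee_pos: [0.69, 0.0912, 0.1355]
tcp_rot: [-3.141, -0.001, -2.949]
ft_force: [-3.1, -0.4, 2.1]
gripper_width: 0.0001
gripper_force: 1.7
```

```bash
python3 s.py
```

```text
t 18.7 mag [11.5 -0.3] z 0.1355 yaw err deg 0.05 rp [-3.141e+00 -1.000e-03] F mag [-3.1  0.2] 2.1 w 0.0001 gf 1.7
```

There's firm contact at about 22 mm beyond the edge after puck 2, so the chute is full with two. Back off, lift and move clear.

Emit:
apply_moves --steps '[[[0.15, 0, 0], [0, 0, 0]], [[0.15, 0, 0], [0, 0, 0]], [[0, 0, -0.6], [0, 0, 0]], [[0, 0, -0.8], [0, 0, 0]], [[0, 0, -0.8], [0, 0, 0]], [[0, 0, -0.8], [0, 0, 0]], [[0.7, 0.7, 0], [0, 0, 0]], [[0.7, 0.7, 0], [0, 0, 0]], [[0.7, 0.7, 0], [0, 0, 0]], [[0.7, 0.7, 0], [0, 0, 0]], [[0.7, 0.7, 0], [0, 0, 0]], [[0.7, 0.7, 0], [0, 0, 0]], [[0.7, 0.7, 0], [0, 0, 0]], [[0.7, 0.7, 0], [0, 0, 0]], [[0.7, 0.7, 0], [0, 0, 0]], [[0.7, 0.7, 0], [0, 0, 0]], [[0, 0, 0], [0, 0, 0]], [[0, 0, 0], [0, 0, 0]]]'

```text
t: 20.5
ee_pos: [0.3492, 0.3102, 0.2557]
tcp_rot: [3.141, 0.001, -2.947]
ft_force: [1.1, -0.5, 0.5]
gripper_width: -0.0001
gripper_force: 0.0
```

```bash
python3 look.py; python3 - <<'E'
from h import *
im,_=ctrl.read_camera("scene");cv2.imwrite("pics/b7.png",cv2.resize(im[110:390,90:430],None,fx=2,fy=2))
E
```

```text
t 20.5 mag [-281.3  279.8] z 0.2557 yaw err deg 0.14 rp [3.141e+00 1.000e-03] F mag [ 1.  -0.7] 0.5 w -0.0001 gf 0.0
(248, 258, 13.9, 563) [-241.1   47.6]
(328, 205, 13.7, 537) [-170.3 -108.6]
```

View pics/b7.png

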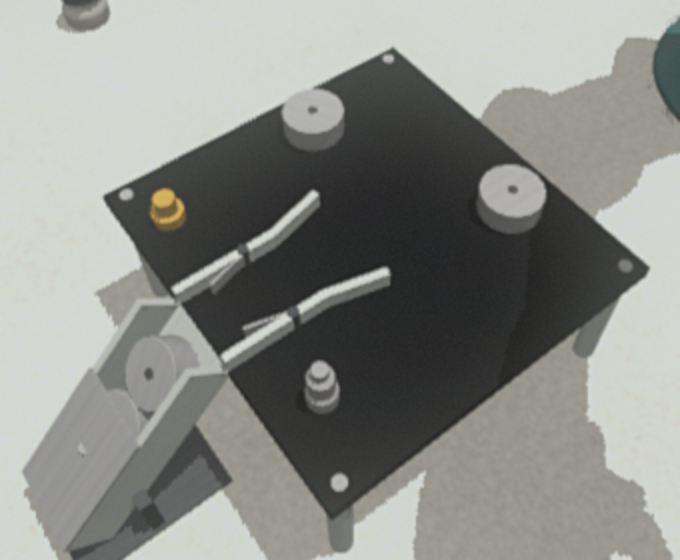

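Two pucks are in the chute, at (148,373) and (120,410). The spares lie flat on the deck at (313,115) and (512,195), the leaves are shut, and the accelerometer and adapter are untouched. Handing in.

```bash
python3 -c "
from plant import ctrl
print(ctrl.job_done())"
```

```text
the job is handed in; nothing more can be done
None
```

The job is handed in at about 20.6 s: the chute was full with two pucks (firm contact about 22 mm past the edge), the gate is shut, and the two spares, accelerometer and adapter were not moved; I viewed 11 pictures, one over the limit of 10.

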